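# Fit the two-part straining lid and take off its cover

## Task

The potatoes are done, so get their pot ready to drain: carry the two-part straining lid over from the cork trivet in one piece, by the flat-sided knob of the strainer plate that sticks up through the glass cover, and lower it gently (no dropping) until the plate sits flush on the pot's rim with its tongue over the pouring lip. Then let go of the knob, take the glass cover by its round black collar and lift it off alone, straight up, leaving the strainer plate seated just as it was. Finish while still holding the cover by its collar, level and still, about 10 cm above the pot so that its drips fall back in; leave the pot where it stands and do not knock the salt shaker, spice jar or honey jar.

Things in the scene. Friction and masses are not known exactly. Their poses are not given: they have to be found in the camera images.
- pot_rim (a point): Loose, heavy (2.2 kg) open steel pot of potatoes, standing on the hob: 160 mm outside diameter, 92 mm high, opening 152 mm, loop handles on its +y and -y sides out to 110 mm from its axis. Do not shift it. This point is the centre of its mouth, level with the top of the rim; z is up, -x points to the pouring lip
- pot_lip (a point): Point near the outer end of the pot's pouring lip, 94 mm from the pot's axis in its -x direction and 2 mm below the top of the rim; the lip is about 40 mm wide
- trivet_top (a point): Round cork trivet, 184 mm across, 12 mm thick, fixed to the hob; this point is the centre of its top. The nested lid lies on it at the start, strainer plate below, glass cover on top
- knob (a point): Middle of the flat-sided black knob of the strainer plate (inner lid, loose, about 0.2 kg), on its axis; z up, -x towards the tongue. Knob 26 mm long along x, 12 mm thick along y (grip it across y), top 10 mm above this point; it stands 21 mm clear of the collar round it. Lifting it lifts the plate and the cover lying on it
- strainer_flange (a point): Centre of the strainer plate at the underside of its flange, 45 mm below the middle of the knob, z up. Flange 168 mm across, 3 mm thick; below it a skirt 10 mm deep tapers from 140 to 124 mm across and enters the pot, 4 mm to spare all round. Seated, this point is at the centre of the pot's mouth; at the start it is 10 mm above the trivet's top
- tongue (a point): Tongue of the strainer plate: a steel tab 34 mm wide that sticks out past the cover's edge; this point is 94 mm from the plate's axis in its -x direction, in the middle of the tab near its end. It belongs over the pot's pouring lip
- collar (a point): Middle of the round black collar of the glass cover (outer lid, loose, about 0.22 kg, 160 mm across), on its axis, z up. Collar 45 mm across, inside 36 mm, top 10 mm above this point, glass 10 mm below it. The cover rests on the plate within 3 mm of its axis, turned any way, this point 21 mm below the middle of the knob; it lifts straight off over the knob
- salt: Glass salt shaker, 44 mm across, 90 mm high, bystander; origin at the centre of its underside
- spice: Spice jar with a coloured cap, 47 mm across, 97 mm high, bystander; origin at the centre of its underside
- honey: Squat jar of honey with a metal cap, 63 mm across, 95 mm high, bystander; origin at the centre of its underside

How it is judged:
By the outcome, as a careful person would: the job done as asked, in the order asked, and still so for the second after the job is handed in, while the arm keeps its last pose, push and grip.
It also fails if it takes over 48 s, if anything falls off the work surface, if the arm or the gripper's body presses on something with over 40 N, if the wrist force passes 120 N, or if a joint passes its speed limit or range.

## Robot

A 6-joint arm with a two-finger parallel gripper is mounted at the origin on a cart in front of the work surface, level with it; the furniture and walls round the work are solid. World frame = base frame: x ahead of the robot, y to its left, z up, the work surface at z = 0. Lengths are in m, angles in rad, forces in N, time in s.
With the tool pointing down it reaches from about 0.35 to 0.975 m from the base axis. Payload 4.9 kg.
Tool frame: the origin (TCP) lies midway between the tips of the shut fingers; the grasp point (between the pads) lies 19 mm behind it (robot.pinch_z is the distance from the TCP to the grasp point, in m); z points along the fingers, y is the line along which they close (so a half turn about z gives the same grasp; the last joint's range is limited). The gripper opens to 85 mm and grips with 20 to 120 N. Pads are 22 mm wide; open, the fingers measure 114 mm over their backs; the gripper's body (76 mm by 85 mm) begins 54 mm behind the grasp point. The pads swing forward as they close: fully open they stand 13 mm farther back than shut.
Start: joints at [1.024, 0.053, 1.613, -0, 1.476, -0.119], TCP at [0.259, 0.569, 0.231] pointing down, gripper open.
Joint ranges: [-3.01, 3.01], [-1.01, 2.22], [0.06, 2.58], [-1.02, 4.17], [0.09, 2.62], [-3.14, 3.14]. Speed limits (rad/s): [2.57, 2.57, 3.14, 3.14, 3.14, 3.14].

## Interface

Orientations are given as a rotation vector (axis times angle).
In Python, from bench import robot gives the robot as it stands. The module is installed in compiled form; this text tells all that it offers.
- The arm moves only by the shell command python3 -m crank 'ROWS' [FORCE]. ROWS is JSON, a list of rows, each a list of 5 numbers: the shift along the world's x, y, z in mm, then the turn about the world's z in degrees, then the finger opening in mm, from 0 to 85.4. In form: [[dx, dy, dz, twist, hand], ...]. A call has exactly 5 rows; each row is the pose to reach, as a shift and turn from the pose commanded when the call began; what a row does not reach only later rows make up. A row lasts 1/10 s, in which the tool goes at most 50 mm and 8.59 degrees, less where a joint would pass 70% of its speed; a pose out of reach is approached as far as the arm can. A call with a gripper value outside its range is refused whole. The fingers move at their own pace and stop on an object; FORCE is the grip in N (left out, the last holds). Time passes only in rows, so rows that repeat a pose let the fingers close, or fill a call up. It gives the time, the measured TCP pose, the force, the opening and the grip force at its end, in the units of the state.
- robot.get_state(): the state, without advancing time (a new reading comes with each control period).
- robot.read_camera(name): name is "scene" or "top" or "wrist"; returns a dict with "img" (420x560x3 uint8, red, green, blue), "intrinsics" (3x3 intrinsics, pixels), "k1" (the pictures are not rectified: a ray, as slopes to the right and down, at radius r is drawn at 1 + k1 r^2 times it, then the intrinsics apply), "eye" and "orientation" of the camera in the world; the wrist camera has in their place "mount" (4x4, takes a point from camera to tool coordinates, whose origin is the TCP and whose axes are the flange's). Camera axes: x right, y down, z forward; pixel columns grow to the right and rows downward; lengths in m; the calibration is good to about 2 mm. A picture is of the moment at which its call begins: read the wrist's pose just before it. There is no depth.
- robot.sign_off(): hands the job in; it is judged then, once.
The state is a dict: "t": time; "joint_pos": joint angles; "joint_vel": joint speeds; "effort": joint torques, N m; "tool_pos": TCP position; "orientation": TCP orientation; "ft_force": force on the tool from outside, world axes, zero at the start; "wrist_torque": the same for the moment, N m; "gripper_width": finger opening in m; "grasp_force": force on a finger pad.
Only numpy, scipy, OpenCV 4.12 (cv2) and the standard library are available. Lean on these libraries where they do the work, as an engineer would, in place of code of your own. Each camera call takes 0.05 s, during which the arm holds its last target. There are 200 camera calls.

## Working session

There is one attempt and no reset: what is moved stays moved. The work goes in short steps, Python scripts to look and compute and a shell command to move; the robot and the scene stay as the last step left them, time stands still between calls to the robot, and variables do not carry over. Pictures are saved under pics/ and viewed, at most 11 in all, crops included, and the job is handed in when it is done.

```bash
mkdir -p pics
python3 - <<'E'
from bench import robot
import cv2,numpy as np
for n in("scene","top","wrist"):
    c=robot.read_camera(n); cv2.imwrite(f"pics/{n}0.png",c["img"][:,:,::-1])
    print(n,{k:np.round(v,4).tolist() for k,v in c.items() if k!="img"})
s=robot.get_state();print(s,robot.pinch_z)
a=cv2.imread("pics/scene0.png");
E
```

```text
scene {'intrinsics': [[435.0993, 0.0, 274.0805], [0.0, 435.0993, 212.0318], [0.0, 0.0, 1.0]], 'k1': -0.0571, 'eye': [0.1477, -0.5051, 0.6407], 'orientation': [-2.1199, 0.8545, -0.3931]}
top {'intrinsics': [[497.0186, 0.0, 277.0686], [0.0, 497.0186, 208.2929], [0.0, 0.0, 1.0]], 'k1': -0.1422, 'eye': [0.4248, 0.0251, 1.0823], 'orientation': [-2.1379, 2.098, -0.211]}
wrist {'intrinsics': [[328.007, 0.0, 280.0649], [0.0, 328.007, 212.569], [0.0, 0.0, 1.0]], 'k1': -0.0428, 'mount': [[0.0006, -0.9513, -0.3084, 0.08], [1.0, 0.0004, 0.0006, 0.0007], [-0.0004, -0.3084, 0.9513, -0.1421], [0.0, 0.0, 0.0, 1.0]]}
{'t': 0.15, 'joint_pos': array([ 1.02397866e+00,  5.32541737e-02,  1.61398697e+00,  4.98379695e-05,
        1.47597444e+00, -1.19018016e-01]), 'joint_vel': array([-8.62892258e-04, -6.31700650e-05, -6.61893710e-03,  1.74267859e-04,
       -1.50583365e-03, -4.41477884e-04]), 'effort': array([-5.03659448e-04, -3.94238842e+01, -3.70722592e+01, -1.73824983e-04,
        4.63389239e-03,  1.74738688e-05]), 'tool_pos': array([0.2590387 , 0.56826273, 0.23031006]), 'orientation': array([-6.66758158e-01, -3.06943082e+00,  2.38341286e-03]), 'ft_force': array([-1.11734559,  0.81986836,  0.06071486]), 'wrist_torque': array([ 0.02678379, -0.02176932,  0.01455359]), 'grasp_force': 0.0, 'gripper_width': 0.08580423186994081} 0.0187
```

View pics/scene0.png

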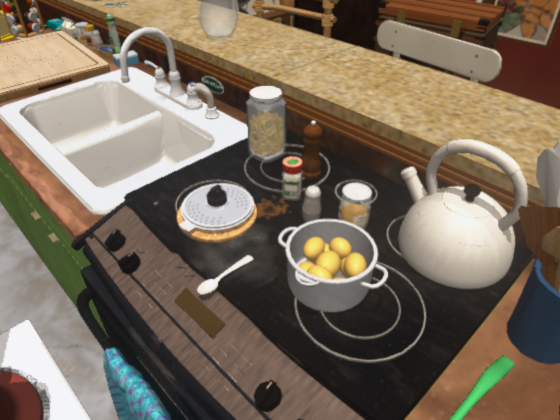

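View pics/top0.png

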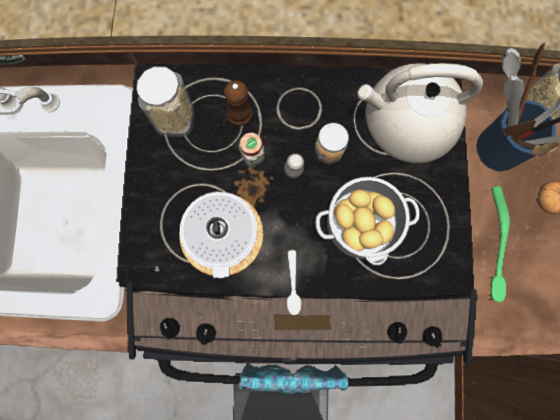

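The scene view shows the pot at about (332,240) and the nested lid at (218,203). In the top view the pot mouth is at about (369,218) with the lip near (376,258), the knob is at (217,228) and the tongue at (221,271). I'll enlarge these areas next.

```bash
cat > h.py <<'E'
import cv2,numpy as np
from scipy.spatial.transform import Rotation as R
from bench import robot
def rays(c,px,st=None):
    K=np.array(c["intrinsics"]);d=np.array([c["k1"],0,0,0,0.])
    u=cv2.undistortPoints(np.array(px,float).reshape(-1,1,2),K,d)[:,0]
    v=np.c_[u,np.ones(len(u))]
    if "mount" in c:
        M=np.array(c["mount"]);Rt=R.from_rotvec(st["orientation"]).as_matrix()
        return Rt@M[:3,3]+st["tool_pos"],v@(Rt@M[:3,:3]).T
    return np.array(c["eye"]),v@R.from_rotvec(c["orientation"]).as_matrix().T
def plane(c,px,z,st=None):
    e,d=rays(c,px,st);return e+d*((z-e[2])/d[:,2])[:,None]
def tri(*obs):  # (eye,dir)...
    A=0;b=0
    for e,d in obs:
        d=d/np.linalg.norm(d);P=np.eye(3)-np.outer(d,d);A=A+P;b=b+P@e
    x=np.linalg.solve(A,b)
    return x,[1e3*np.linalg.norm(np.cross(x-e,d/np.linalg.norm(d))) for e,d in obs]
E
python3 - <<'E'
from h import *
t=cv2.imread("pics/top0.png");s=cv2.imread("pics/scene0.png")
f=lambda a,x,y:cv2.resize(a[y:y+75,x:x+100],(400,300),interpolation=cv2.INTER_CUBIC)
f2=lambda a,x,y:cv2.resize(a[y:y+90,x:x+120],(400,300),interpolation=cv2.INTER_CUBIC)
cv2.imwrite("pics/mos.png",np.vstack([np.hstack([f2(t,160,188),f2(t,310,175)]),np.hstack([f2(s,165,165),f2(s,272,210)])]))
c=robot.read_camera("top");
print(plane(c,[[217,228]],.07),plane(c,[[369,218]],.092),plane(c,[[221,271]],.025),plane(c,[[376,258]],.09))
E
```

```text
[[0.58351961 0.14920654 0.07      ]] [[ 0.60641087 -0.16150431  0.092     ]] [[0.49831003 0.14254864 0.025     ]] [[ 0.52523383 -0.17490561  0.09      ]]
```

View pics/mos.png

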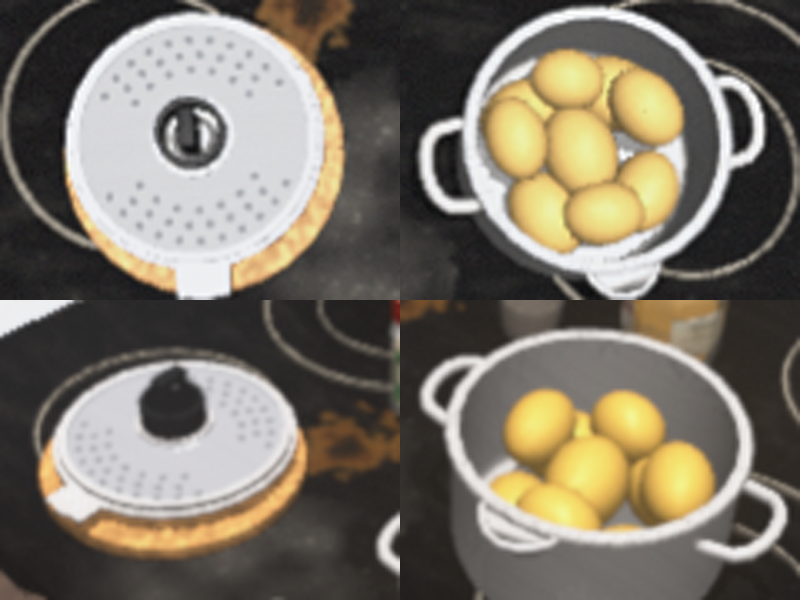

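The mosaic confirms the layout: knob about 12 mm across in the lid centre, tongue pointing nearly to −x, and the pot lip at top-view pixel ≈ (377,259). I'll move the wrist camera over the lid.

```bash
python3 -m crank '[[30,-39,0,5,85],[60,-78,0,10,85],[90,-117,0,15,85],[120,-156,0,20,85],[150,-195,0,25,85]]' && python3 -m crank '[[30,-39,0,4,85],[60,-78,0,4,85],[90,-117,0,4,85],[120,-156,0,4,85],[150,-195,0,4,85]]' && python3 -m crank '[[12,-15,0,0,85],[24,-30,0,0,85],[24,-30,0,0,85],[24,-30,0,0,85],[24,-30,0,0,85]]'
python3 - <<'E'
from h import *
import pickle
s=robot.get_state();c=robot.read_camera("wrist");pickle.dump((s,c),open("w1.pkl","wb"))
cv2.imwrite("pics/w1.png",c["img"][:,:,::-1]);print(s["t"],s["tool_pos"],s["orientation"],s["joint_pos"])
E
```

```text
t: 0.7
tool_pos: [0.41, 0.372, 0.2312]
orientation: [-0.02, 3.141, 0.0]
ft_force: [0.6, 0.5, 0.2]
gripper_width: 0.085
grasp_force: 0.0
t: 1.2
tool_pos: [0.5601, 0.1768, 0.2312]
orientation: [-0.123, 3.139, 0.0]
ft_force: [-0.1, -0.0, -0.3]
gripper_width: 0.0849
grasp_force: 0.0
t: 1.7
tool_pos: [0.5826, 0.1499, 0.2313]
orientation: [0.126, -3.139, -0.001]
ft_force: [-0.0, 0.3, 0.6]
gripper_width: 0.085
grasp_force: 0.0
1.7 [0.58261324 0.14991334 0.23125358] [ 1.25781825e-01 -3.13871355e+00 -5.90742618e-04] [ 1.28003931e-01 -2.02386724e-03  1.66869597e+00  4.08128442e-04
  1.47524587e+00 -1.52293718e+00]
```

View pics/w1.png

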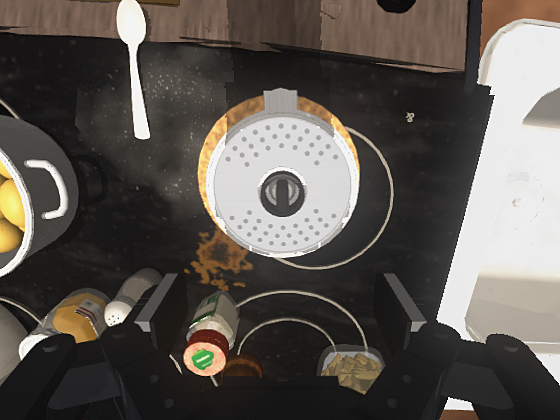

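Wrist view 1: knob/collar at about (282,193), the lid disc centred near (287,184), tongue end at (281,95). I'll shift for a second baseline that also sees the pot.

```bash
python3 -m crank '[[-35,-40,0,0,85],[-70,-80,0,0,85],[-80,-100,0,0,85],[-80,-100,0,0,85],[-80,-100,0,0,85]]'
cat > m.py <<'E'
from h import *
import pickle
s=robot.get_state();c=robot.read_camera("wrist");pickle.dump((s,c),open("w2.pkl","wb"))
cv2.imwrite("pics/w2.png",c["img"][:,:,::-1])
a=cv2.imread("pics/w1.png")[165:220,245:320];b=c["img"][:,:,::-1]
s1=cv2.resize(a,(450,330),interpolation=cv2.INTER_CUBIC)
out=np.zeros((600,800,3),np.uint8)
b2=cv2.resize(b,(450,338));out[:330,:450]=s1;out[330:600,:450]=b2[:270]
t=cv2.imread("pics/top0.png")[213:243,199:234];out[:300,450:]=cv2.resize(t,(350,300),interpolation=cv2.INTER_CUBIC)
q=cv2.imread("pics/scene0.png")[180:210,200:235];out[300:,450:]=cv2.resize(q,(350,300),interpolation=cv2.INTER_CUBIC)
cv2.imwrite("pics/mos2.png",out);print(s["tool_pos"])
E
python3 m.py
```

```text
t: 2.25
tool_pos: [0.5031, 0.0492, 0.2317]
orientation: [-0.123, 3.138, 0.001]
ft_force: [1.0, 1.0, 0.2]
gripper_width: 0.0847
grasp_force: 0.0
[0.50309959 0.04921429 0.23169575]
```

View pics/mos2.png

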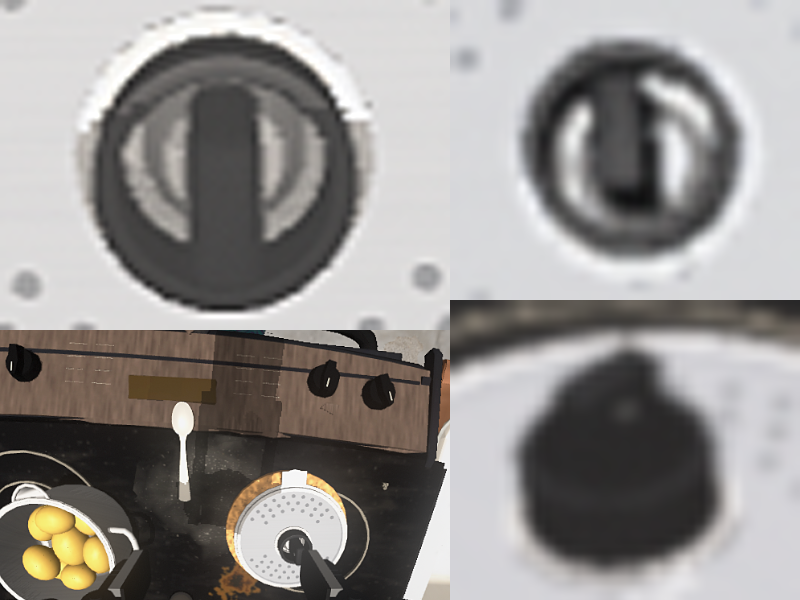

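The crops give the w1 collar circle centred at (282.2,193.4) and knob column 282.3. In the top view the knob's top face centres near (215.0,225.1). In w2 the pot and lid are both partly hidden by the fingers. Next is a wrist look from over the pot.

```bash
python3 -m crank '[[20,-42,0,0,85],[40,-84,0,0,85],[60,-126,0,0,85],[80,-168,0,0,85],[100,-210,0,0,85]]' && python3 -m crank '[[0,0,0,0,85],[0,0,0,0,85],[0,0,0,0,85],[0,0,0,0,85],[0,0,0,0,85]]'
python3 - <<'E'
from h import *
import pickle
s=robot.get_state();c=robot.read_camera("wrist");pickle.dump((s,c),open("w3.pkl","wb"))
cv2.imwrite("pics/w3.png",c["img"][:,:,::-1]);print(s["tool_pos"])
s1,c1=pickle.load(open("w1.pkl","rb"));ct=robot.read_camera("top");cs=robot.read_camera("scene")
g=lambda c,p,s=None:(lambda r:(r[0],r[1][0]))(rays(c,[p],s))
print("knobtop top+scene",tri(g(ct,(215,225.1)),g(cs,(216.2,185.8))))
print("collar w1+top",tri(g(ct,(216.8,226.9)),g(c1,(282.2,193.4),s1)))
print("knob w1 plane .072",plane(c1,[(282.3,193)],.072,s1), "top plane .077",plane(ct,[(215,225.1)],.077))
# tongue in w1: light grey tab mask
a=cv2.imread("pics/w1.png");print(a[86:122:3,281].tolist());print(a[100,255:305:3].tolist())
E
```

```text
t: 2.8
tool_pos: [0.605, -0.1617, 0.231]
orientation: [-0.126, 3.139, 0.001]
ft_force: [1.0, -0.1, 0.5]
gripper_width: 0.085
grasp_force: 0.0
t: 3.3
tool_pos: [0.6033, -0.1601, 0.2316]
orientation: [-0.126, 3.139, -0.0]
ft_force: [-0.3, 0.1, -0.0]
gripper_width: 0.0851
grasp_force: 0.0
[ 0.60327088 -0.16005582  0.23159962]
knobtop top+scene (array([0.58877873, 0.15176277, 0.08021606]), [np.float64(1.0852202485701192), np.float64(1.0852202485702882)])
collar w1+top (array([0.59176192, 0.15430558, 0.03225109]), [np.float64(0.07590911794568737), np.float64(0.07590911794577926)])
knob w1 plane .072 [[0.58100553 0.15317499 0.072     ]] top plane .077 [[0.58836077 0.15271717 0.077     ]]
[[25, 26, 29], [161, 167, 172], [154, 159, 163], [154, 160, 164], [153, 158, 163], [154, 158, 163], [153, 159, 163], [154, 158, 163], [154, 159, 163], [147, 152, 156], [158, 164, 167], [219, 219, 221]]
[[68, 107, 145], [74, 115, 157], [79, 124, 170], [139, 145, 150], [154, 160, 165], [152, 157, 162], [152, 157, 161], [153, 157, 162], [156, 161, 166], [154, 160, 163], [158, 162, 167], [155, 159, 164], [155, 160, 165], [152, 156, 161], [106, 123, 146], [71, 112, 151], [73, 116, 156]]
```

View pics/w3.png

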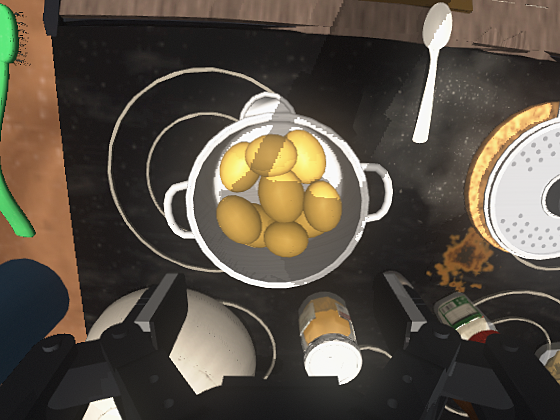

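w3: the rim ring is centred at about (279,199), the lip at (267,105), and the handles at (170,210) and (390,195). Next I fit the rim in two views, and the tongue.

```bash
cat > pot.py <<'E'
from h import *
import pickle
s3,c3=pickle.load(open("w3.pkl","rb"));s1,c1=pickle.load(open("w1.pkl","rb"));ct=robot.read_camera("top")
t0=cv2.cvtColor(cv2.imread("pics/top0.png"),cv2.COLOR_BGR2RGB)
def inner(img,c,ctr,r0,r1,st,z):
    # along spokes: ring = neutral and bright; take outermost bright run's inner+outer edges
    P=[]
    g=cv2.GaussianBlur(img,(3,3),0).astype(int);mx=g.max(2);sat=mx-g.min(2)
    for th in np.arange(0,360,3):
        d=np.array([np.cos(np.radians(th)),np.sin(np.radians(th))]);rr=np.arange(r0,r1,.25)
        p=ctr+rr[:,None]*d;v=cv2.remap(mx.astype(np.float32),p[:,0].astype(np.float32),p[:,1].astype(np.float32),1).ravel()
        s=cv2.remap(sat.astype(np.float32),p[:,0].astype(np.float32),p[:,1].astype(np.float32),1).ravel()
        ok=(v>165)&(s<40);i=np.flatnonzero(ok)
        if len(i) and i[-1]-i[0]==len(i)-1 and len(i)<.14*r1*4: P.append((p[i[0]]+p[i[-1]])/2)
    P=np.array(P);
    for z in (.082,.092,.102):
        X=plane(c,P,z,st);q=X[:,:2]
        for _ in range(4):
            A=np.c_[2*q,np.ones(len(q))];sol=np.linalg.lstsq(A,(q**2).sum(1),rcond=None)[0]
            R_=np.sqrt(sol[2]+sol[0]**2+sol[1]**2);e=np.hypot(*(q-sol[:2]).T)-R_;q=q[abs(e)<max(.0015,1.5*np.std(e))]
        print(z,len(P),len(q),sol[:2],R_*1e3,np.std(e)*1e3)
print("top");inner(t0,ct,np.array([369,218.]),31,45,None,0)
print("w3");inner(c3["img"],c3,np.array([279,199.]),74,100,s3,0)
# tongue tab in w1
a=c1["img"].astype(int)
m=((a.max(2)>120)&(a.max(2)-a.min(2)<22)).astype(np.uint8);mid=[]
for y in range(90,112,2):
    x=np.flatnonzero(m[y,250:315])+250;mid.append((x.mean(),y));print(y,x[0],x[-1],end="; ")
X=plane(c1,mid,.025,s1);print("\n",X[[0,-1],:2]);d=np.polyfit(X[:,0],X[:,1],1);print("tab yaw deg",np.degrees(np.arctan(d[0])))
# lip in w3
L=plane(c3,[(265,92),(267,105),(240,112),(295,105)],.090,s3);print("lip",L)
print("handles",plane(c3,[(165,209),(392,193)],.075,s3))
E
python3 pot.py
python3 - <<'E'
import cv2,numpy as np
w=cv2.imread("pics/w3.png")[80:140,225:315];x=cv2.resize(w,(720,480),interpolation=cv2.INTER_CUBIC);cv2.imwrite("pics/lip.png",x)
E
```

```text
top
0.082 80 77 [ 0.61255349 -0.16407075] 79.6376268799431 0.4550232392809371
0.092 80 77 [ 0.61067616 -0.1621795 ] 78.84151540063219 0.45047451980826175
0.102 80 77 [ 0.60879883 -0.16028824] 78.04540392131464 0.4459258003355778
w3
0.082 92 91 [ 0.61369033 -0.16104933] 81.5865289670518 0.2817456951432539
0.092 92 91 [ 0.61060896 -0.16119916] 78.78935005176605 0.2720860965807767
0.102 92 91 [ 0.60752758 -0.16134899] 75.99217113647711 0.26242649801830015
90 272 295; 92 264 296; 94 264 296; 96 264 296; 98 264 296; 100 264 296; 102 264 296; 104 264 296; 106 265 296; 108 265 296; 110 264 300; 
 [[0.48693254 0.14669659]
 [0.50625667 0.14702442]]
tab yaw deg 3.8212291050635168
lip [[ 0.51348    -0.17848079  0.09      ]
 [ 0.52351053 -0.17614449  0.09      ]
 [ 0.53082707 -0.19811714  0.09      ]
 [ 0.52164662 -0.15311114  0.09      ]]
handles [[ 0.62583175 -0.26775766  0.075     ]
 [ 0.59267538 -0.05369836  0.075     ]]
```

View pics/lip.png

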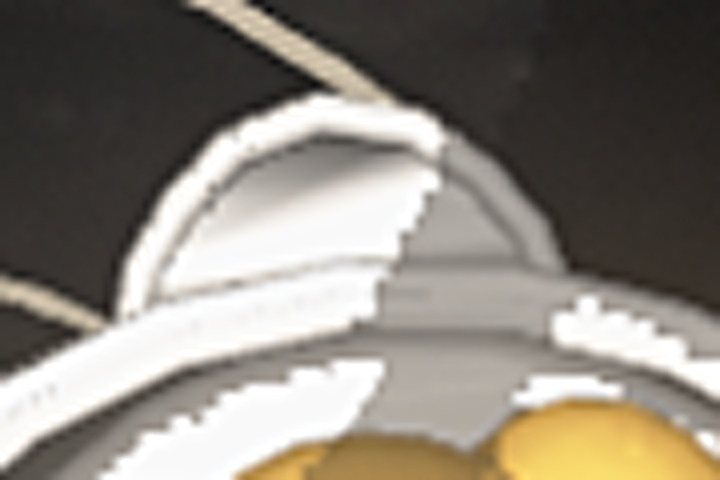

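The rim fits agree in both views at z≈0.092: centre (0.6106,−0.1617) and pot yaw ≈9°. The knob is at ≈(0.588,0.153), lid yaw ≈3.7°. I'll go over the knob.

```bash
python3 -m crank '[[-3,48,0,0,50],[-6,96,0,0,50],[-9,144,0,0,50],[-12,192,0,-1,50],[-13,240,0,-1,50]]' && python3 -m crank '[[-1,40,-20,0,50],[-2,70,-60,0,50],[-2,74,-100,0,50],[-2,74,-130,0,50],[-2,74,-140,0,50]]' && python3 -m crank '[[0,0,0,0,50],[0,0,0,0,50],[0,0,-5,0,50],[0,0,-10,0,50],[0,0,-10,0,50]]'
python3 - <<'E'
from h import *
s=robot.get_state();c=robot.read_camera("wrist")
cv2.imwrite("pics/w4.png",c["img"][:,:,::-1]);print(s["tool_pos"],s["orientation"])
E
```

```text
t: 4.0
tool_pos: [0.5897, 0.0805, 0.2316]
orientation: [-0.095, 3.139, 0.0]
ft_force: [0.3, -0.5, 0.5]
gripper_width: 0.0501
grasp_force: 0.0
t: 4.5
tool_pos: [0.5853, 0.1528, 0.0869]
orientation: [0.097, -3.133, 0.001]
ft_force: [-0.7, 0.1, 0.5]
gripper_width: 0.0499
grasp_force: 0.0
t: 5.0
tool_pos: [0.5883, 0.1525, 0.0813]
orientation: [0.095, -3.14, -0.0]
ft_force: [-1.1, -0.1, 0.0]
gripper_width: 0.0501
grasp_force: 0.0
[0.58826654 0.15247819 0.08132908] [ 9.51330561e-02 -3.14014916e+00 -5.41331105e-05]
```

View pics/w4.png

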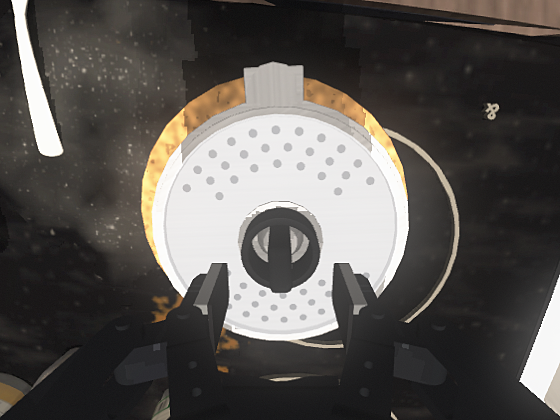

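w4: the knob (column ≈281) sits midway between the pads (≈212 and 349), with the tongue at (274,85). I'll descend and close.

```bash
python3 -m crank '[[0,0,-7,0,50],[0,0,-14,0,50],[0,0,-19,0,50],[0,0,-22,0,50],[0,0,-22,0,50]]' 70 && python3 -m crank '[[0,0,0,0,35],[0,0,0,0,20],[0,0,0,0,10],[0,0,0,0,0],[0,0,0,0,0]]' 70 && python3 -m crank '[[0,0,0,0,0],[0,0,0,0,0],[0,0,0,0,0],[0,0,0,0,0],[0,0,0,0,0]]' 70
```

```text
t: 5.55
tool_pos: [0.5877, 0.1526, 0.0583]
orientation: [0.096, -3.139, 0.0]
ft_force: [-0.6, -0.6, -0.1]
gripper_width: 0.0499
grasp_force: 0.0
t: 6.05
tool_pos: [0.5886, 0.1526, 0.0599]
orientation: [-0.096, 3.139, -0.0]
ft_force: [0.6, -0.8, 3.0]
gripper_width: 0.0105
grasp_force: 70.6
t: 6.55
tool_pos: [0.5886, 0.1526, 0.0599]
orientation: [-0.096, 3.14, -0.0]
ft_force: [-1.2, -1.5, 5.4]
gripper_width: 0.0104
grasp_force: 70.8
```

```bash
python3 -m crank '[[0,0,3,0,0],[0,0,8,0,0],[0,0,15,0,0],[0,0,25,0,0],[0,0,35,0,0]]' && python3 -m crank '[[0,0,20,0,0],[0,0,45,0,0],[0,0,70,0,0],[0,0,90,0,0],[0,0,95,0,0]]'
```

```text
t: 7.05
tool_pos: [0.5881, 0.1527, 0.0948]
orientation: [0.096, -3.14, -0.0]
ft_force: [0.4, 0.3, -4.8]
gripper_width: 0.0102
grasp_force: 69.6
t: 7.55
tool_pos: [0.5902, 0.153, 0.1939]
orientation: [-0.096, 3.133, 0.001]
ft_force: [0.7, 0.8, -5.0]
gripper_width: 0.0105
grasp_force: 69.8
```

```bash
python3 -m crank '[[1,-15,0,0,0],[3,-45,0,1,0],[6,-80,0,2,0],[9,-120,0,3,0],[12,-160,0,4,0]]' && python3 -m crank '[[3,-40,0,1,0],[6,-80,0,1.5,0],[8,-115,0,1.5,0],[9,-140,0,1.5,0],[10,-154,0,1.5,0]]' && python3 -m crank '[[0,0,0,0,0],[0,0,0,0,0],[0,0,0,0,0],[0,0,0,0,0],[0,0,0,0,0]]'
python3 - <<'E'
from h import *
import pickle
s=robot.get_state();c=robot.read_camera("wrist");t=robot.read_camera("top");q=robot.read_camera("scene")
pickle.dump((s,c,t,q),open("w5.pkl","wb"))
o=np.zeros((600,800,3),np.uint8);o[:300,:400]=cv2.resize(c["img"],(400,300))
o[:300,400:]=cv2.resize(t["img"][170:275,300:440],(400,300),interpolation=2)
o[300:,:400]=cv2.resize(q["img"][150:300,240:440],(400,300),interpolation=2)
o[300:,400:]=cv2.resize(c["img"][20:140,200:360],(400,300),interpolation=2)
cv2.imwrite("pics/m5.png",o[:,:,::-1])
E
```

```text
t: 8.05
tool_pos: [0.599, -0.0094, 0.1872]
orientation: [0.206, -3.132, -0.0]
ft_force: [1.3, -0.3, -3.5]
gripper_width: 0.0101
grasp_force: 69.6
t: 8.55
tool_pos: [0.6088, -0.1641, 0.1873]
orientation: [0.242, -3.129, -0.001]
ft_force: [0.1, 0.3, -4.2]
gripper_width: 0.0101
grasp_force: 69.6
t: 9.05
tool_pos: [0.6104, -0.1604, 0.1894]
orientation: [-0.248, 3.132, 0.0]
ft_force: [0.4, 0.2, -5.3]
gripper_width: 0.0103
grasp_force: 69.6
```

View pics/m5.png

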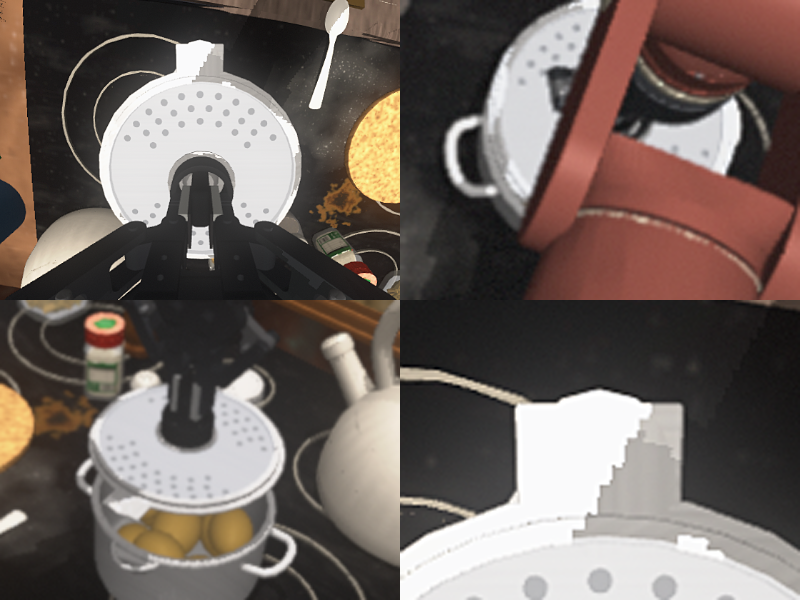

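m5: the lid hangs level over the pot. The tongue's midline is at wrist column ≈280 (the tool plane), so lid yaw equals tool yaw (≈9°). Next I fit the flange circle to get the plate centre relative to the tool.

Run:
```python
from h import *
import pickle
s,c,t,q=pickle.load(open("w5.pkl","rb"));print(s["tool_pos"],s["ft_force"],s["wrist_torque"])
g=cv2.GaussianBlur(c["img"],(3,3),0).astype(np.float32).max(2)
ctr=np.array([281,212.]);P=[]
for th in list(range(165,255,3))+list(range(288,375,3)):
    d=np.array([np.cos(np.radians(th)),np.sin(np.radians(th))]);rr=np.arange(110,170,.25);p=(ctr+rr[:,None]*d).astype(np.float32)
    v=cv2.remap(g,p[:,0],p[:,1],1).ravel();i=np.flatnonzero((v[:-1]>120)&(v[1:]<=120))
    if len(i): P.append(p[i[0]])
P=np.array(P)
for z in (.148,.152,.156):
    x=plane(c,P,z,s)[:,:2]
    for _ in range(6):
        S=np.linalg.lstsq(np.c_[2*x,np.ones(len(x))],(x**2).sum(1),rcond=None)[0];r=np.sqrt(S[2]+S[0]**2+S[1]**2);e=np.hypot(*(x-S[:2]).T)-r;x=x[abs(e)<max(.001,1.5*e.std())]
    print(z,len(P),len(x),S[:2],r*1e3,e.std()*1e3,"tab end",plane(c,[(280,61.5)],z,s))
```

```text
[ 0.61035147 -0.16036124  0.18935498] [ 0.4111228   0.20713604 -5.32100129] [ 0.04625001 -0.0388723  -0.05695845]
0.148 59 57 [ 0.61211545 -0.15903091] 86.3377770238885 0.1962639280838376 tab end [[ 0.5095922 -0.1753529  0.148    ]]
0.152 59 57 [ 0.61036196 -0.15931146] 84.45535794693383 0.1919847935603629 tab end [[ 0.51007403 -0.17527758  0.152     ]]
0.156 59 57 [ 0.60860848 -0.159592  ] 82.57293886997887 0.18770565903687433 tab end [[ 0.51055585 -0.17520225  0.156     ]]
```

```bash
python3 -m crank '[[1,-2,-5,0,0],[1,-2,-17,0,0],[1,-2,-31,0,0],[1,-2,-42,0,0],[1,-2,-48,0,0]]' && python3 -m crank '[[0,0,-1,0,0],[0,0,-2,0,0],[0,0,-4,0,0],[0,0,-6,0,0],[0,0,-7,0,0]]' && python3 -m crank '[[0,0,-1,0,0],[0,0,-2,0,0],[0,0,-3,0,0],[0,0,-3,0,0],[0,0,-3,0,0]]'
```

```text
t: 9.7
tool_pos: [0.6099, -0.1629, 0.1383]
orientation: [0.246, -3.128, -0.003]
ft_force: [-0.9, -0.5, -5.5]
gripper_width: 0.01
grasp_force: 69.5
t: 10.2
tool_pos: [0.6114, -0.1634, 0.1345]
orientation: [-0.246, 3.131, -0.0]
ft_force: [-0.7, -0.1, -5.4]
gripper_width: 0.0103
grasp_force: 69.5
t: 10.7
tool_pos: [0.6113, -0.1633, 0.1313]
orientation: [0.246, -3.132, -0.0]
ft_force: [-0.0, 0.8, -5.4]
gripper_width: 0.0103
grasp_force: 69.5
```

```bash
python3 -m crank '[[0,0,-0.5,0,0],[0,0,-1,0,0],[0,0,-1.5,0,0],[0,0,-1.5,0,0],[0,0,-1.5,0,0]]'; python3 -m crank '[[0,0,-0.3,0,0],[0,0,-0.6,0,0],[0,0,-0.6,0,0],[0,0,-0.6,0,0],[0,0,-0.6,0,0]]'
```

```text
t: 11.2
tool_pos: [0.6114, -0.1633, 0.1299]
orientation: [-0.246, 3.132, -0.0]
ft_force: [-0.5, 0.0, -3.4]
gripper_width: 0.01
grasp_force: 69.8
t: 11.7
tool_pos: [0.6114, -0.1634, 0.13]
orientation: [-0.246, 3.132, -0.0]
ft_force: [-3.3, 1.6, 3.6]
gripper_width: 0.0102
grasp_force: 70.5
```

Contact came at the predicted height (TCP 0.130). I'll release and rise a little, then check.

```bash
python3 -m crank '[[0,0,0.6,0,8],[0,0,0.6,0,12],[0,0,0.6,0,16],[0,0,0.6,0,30],[0,0,0.6,0,40]]' 40 && python3 -m crank '[[0,0,5,0,50],[0,0,10,0,60],[0,0,20,0,70],[0,0,25,0,70],[0,0,25,0,70]]' && python3 -m crank '[[0,0,0,0,70],[0,0,0,0,70],[0,0,0,0,70],[0,0,0,0,70],[0,0,0,0,70]]'
python3 - <<'E'
from h import *
import pickle
s=robot.get_state();c=robot.read_camera("wrist");t=robot.read_camera("top");q=robot.read_camera("scene")
pickle.dump((s,c,t,q),open("w6.pkl","wb"))
o=np.zeros((600,800,3),np.uint8);o[:300,:400]=cv2.resize(c["img"],(400,300))
o[:300,400:]=cv2.resize(c["img"][190:310,200:360],(400,300),interpolation=2)
o[300:,:400]=cv2.resize(q["img"][170:320,240:440],(400,300),interpolation=2)
o[300:,400:]=cv2.resize(c["img"][20:140,200:360],(400,300),interpolation=2)
cv2.imwrite("pics/m6.png",o[:,:,::-1]);print(s["tool_pos"])
E
```

```text
t: 12.2
tool_pos: [0.6116, -0.1635, 0.13]
orientation: [-0.246, 3.131, -0.001]
ft_force: [-0.5, -0.4, -0.1]
gripper_width: 0.0398
grasp_force: 0.0
t: 12.7
tool_pos: [0.6122, -0.1637, 0.1568]
orientation: [-0.246, 3.129, -0.002]
ft_force: [-0.3, 0.9, -0.5]
gripper_width: 0.0699
grasp_force: 0.0
t: 13.2
tool_pos: [0.6111, -0.1633, 0.1545]
orientation: [0.246, -3.132, -0.0]
ft_force: [-0.3, 1.0, 0.5]
gripper_width: 0.0699
grasp_force: 0.0
[ 0.61114826 -0.16330159  0.15451132]
```

View pics/m6.png

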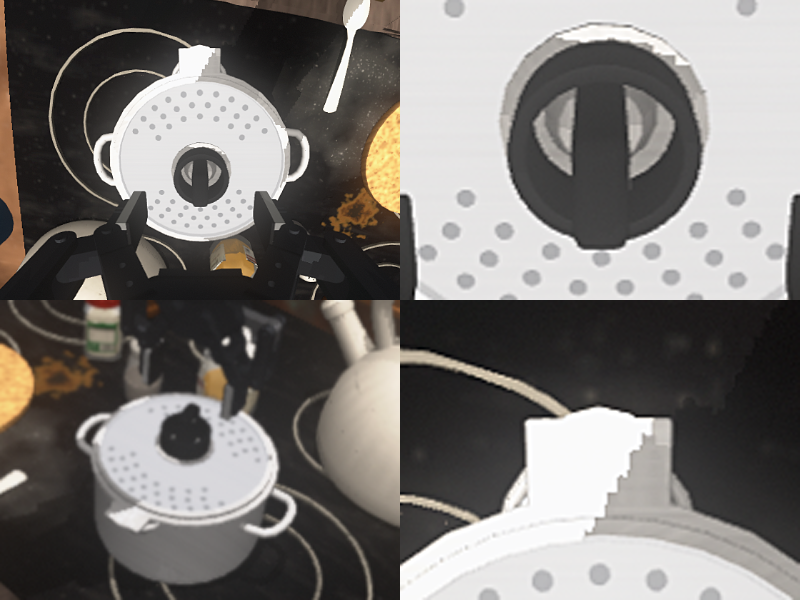

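m6: the plate is flush on the rim and the tongue is centred on the lip, which shows equally on both sides at crop x≈515 and 680. The collar is ~1 mm to +y of the tool plane. I'll descend to the collar and grip.

```bash
python3 -m crank '[[0,1,-12,0,70],[0,1,-25,0,70],[0,1,-36,0,70],[0,1,-42,0,70],[0,1,-44,0,70]]' 50 && python3 -m crank '[[0,0,0,0,66],[0,0,0,0,60],[0,0,0,0,55],[0,0,0,0,51],[0,0,0,0,48]]' 50 && python3 -m crank '[[0,0,0,0,46],[0,0,0,0,44],[0,0,0,0,42],[0,0,0,0,40],[0,0,0,0,40]]' 50
```

```text
t: 13.85
tool_pos: [0.6104, -0.162, 0.1089]
orientation: [0.246, -3.129, -0.002]
ft_force: [-0.9, -0.2, -0.1]
gripper_width: 0.0697
grasp_force: 0.0
t: 14.35
tool_pos: [0.6115, -0.1624, 0.1112]
orientation: [-0.246, 3.131, -0.001]
ft_force: [0.2, 0.3, 0.2]
gripper_width: 0.0485
grasp_force: 0.0
t: 14.85
tool_pos: [0.6115, -0.1626, 0.1115]
orientation: [-0.246, 3.131, -0.001]
ft_force: [-1.8, -0.4, 4.7]
gripper_width: 0.0431
grasp_force: 51.0
```

```bash
python3 -m crank '[[0,0,1,0,35],[0,0,3,0,35],[0,0,6,0,35],[0,0,10,0,35],[0,0,15,0,35]]' 60 && python3 -m crank '[[0,0,6,0,35],[0,0,12,0,35],[0,0,18,0,35],[0,0,25,0,35],[0,0,32,0,35]]' && python3 -m crank '[[0,0,10,0,35],[0,0,20,0,35],[0,0,30,0,35],[0,0,40,0,35],[0,0,46,0,35]]' && python3 -m crank '[[0,0,4,0,35],[0,0,6,0,35],[0,0,6,0,35],[0,0,6,0,35],[0,0,6,0,35]]' && python3 -m crank '[[0,0,0,0,35],[0,0,0,0,35],[0,0,0,0,35],[0,0,0,0,35],[0,0,0,0,35]]'
python3 - <<'E'
from h import *
s=robot.get_state();c=robot.read_camera("wrist");q=robot.read_camera("scene");print(s["tool_pos"],s["joint_vel"].round(3))
o=np.zeros((600,800,3),np.uint8);o[:300,:400]=cv2.resize(c["img"],(400,300))
o[300:,:400]=cv2.resize(q["img"][75:375,80:480],(400,300),interpolation=2)
o[:,400:]=cv2.resize(q["img"][120:320,270:404],(400,600),interpolation=2)
cv2.imwrite("pics/m7.png",o[:,:,::-1])
E
```

```text
t: 15.35
tool_pos: [0.6108, -0.1621, 0.1254]
orientation: [0.246, -3.131, -0.001]
ft_force: [-0.0, -0.9, -2.8]
gripper_width: 0.0427
grasp_force: 61.2
t: 15.85
tool_pos: [0.6113, -0.1623, 0.1585]
orientation: [-0.246, 3.132, -0.0]
ft_force: [-0.3, -0.3, -2.4]
gripper_width: 0.0432
grasp_force: 61.2
t: 16.35
tool_pos: [0.6117, -0.1625, 0.2055]
orientation: [-0.246, 3.13, -0.001]
ft_force: [0.0, 0.1, -2.7]
gripper_width: 0.0431
grasp_force: 61.2
t: 16.85
tool_pos: [0.611, -0.1622, 0.2091]
orientation: [0.246, -3.131, -0.001]
ft_force: [-0.0, -0.5, -2.6]
gripper_width: 0.0426
grasp_force: 61.2
t: 17.35
tool_pos: [0.6113, -0.1623, 0.2098]
orientation: [0.246, -3.132, 0.0]
ft_force: [0.0, 0.9, -2.8]
gripper_width: 0.043
grasp_force: 61.2
[ 0.61127696 -0.16234691  0.20981079] [-0.001 -0.001  0.001  0.002  0.001  0.001]
```

View pics/m7.png

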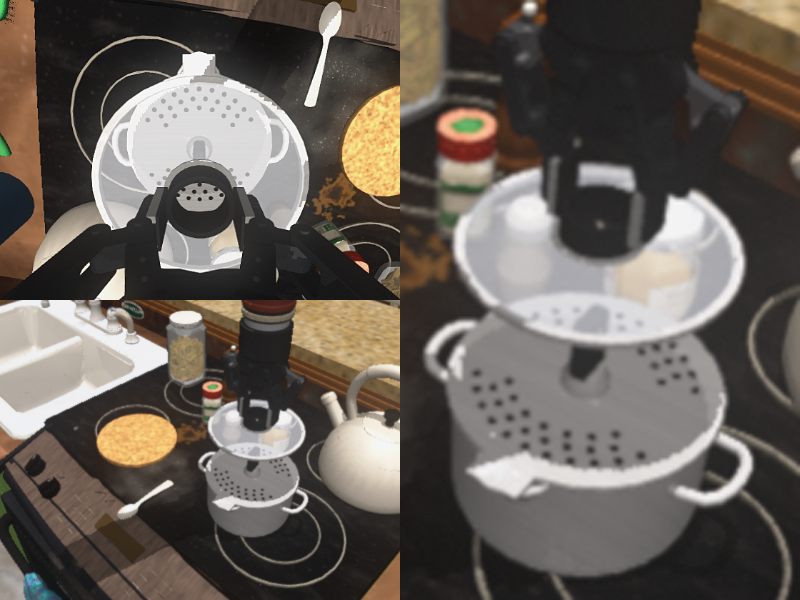

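m7: the cover is held level about 10 cm above the pot. The strainer plate stays seated with its tongue over the lip, and the jars are untouched.

```bash
python3 -c "from bench import robot; print(robot.sign_off())"
```

```text
the job is handed in; nothing more can be done
None
```

The job is handed in at about 17 s: the strainer plate sits flush on the pot with its tongue over the pouring lip, and the gripper holds the glass cover level by its collar about 10 cm above, with the pot and the jars left as they were.

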